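# Click both branch nozzles' flow rings to the green mark

## Robot

A 6-joint arm with a two-finger parallel gripper is mounted at the origin on the work surface. World frame = base frame: x ahead of the robot, y to its left, z up, the work surface at z = 0. Lengths are in m, angles in rad, forces in N, time in s.
With the tool pointing down it reaches from about 0.35 to 0.975 m from the base axis. Payload 4.9 kg.
Tool frame: the origin (TCP) lies on the centre line of the jaws, within the pads' length; the fingertips stand 14 mm ahead of it and the grasp point (between the pads) lies 5 mm behind it; z points along the fingers, y is the line along which they close (so a half turn about z gives the same grasp; the last joint's range is limited). The gripper opens to 85 mm and grips with 20 to 120 N. Pads are 22 mm wide; open, the fingers measure 114 mm over their backs; the gripper's body (76 mm by 85 mm) begins 54 mm behind the grasp point. The pads swing forward as they close: fully open they stand 13 mm farther back than shut.
Start: joints at [-1.338, 0.053, 1.613, -0, 1.476, -0.119], TCP at [0.215, -0.587, 0.245] pointing down, gripper open.
Joint ranges: [-3.01, 3.01], [-1.01, 2.22], [0.06, 2.58], [-1.02, 4.17], [0.09, 2.62], [-3.14, 3.14]. Speed limits (rad/s): [2.57, 2.57, 3.14, 3.14, 3.14, 3.14].

## Interface

Orientations are given as a unit quaternion [w, x, y, z].
In Python, from plant import * gives the robot as it stands.
- The arm moves only by the tool send_rows, never from a script. Its argument "steps" is a list of rows, each an object with "translation": the shift along the tool's x, y, z in cm, a list of three; "delta_rot": the turn, a rotation vector about the tool's x, y, z in rad, a list of three; "jaw": the finger opening in cm, from 0 to 8.54. In form: [{"translation": [dx, dy, dz], "delta_rot": [rx, ry, rz], "jaw": jaw}, ...]. A call has exactly 8 rows; each row is the pose to reach, as a shift and turn from the pose commanded when the call began, along the tool's axes at that moment; what a row does not reach only later rows make up. A row lasts 1/10 s, in which the tool goes at most 50 mm and 8.59 degrees, less where a joint would pass 70% of its speed; a pose out of reach is approached as far as the arm can. A call with a gripper value outside its range is refused whole. The fingers move at their own pace and stop on an object; the grip force is fixed at half the most. Time passes only in rows, so rows that repeat a pose let the fingers close, or fill a call up. It gives the time, the measured TCP pose, the force, the opening and the grip force at its end, in the units of the state.
- state(): the state, without advancing time (a new reading comes with each control period).
- grab_frame(name): name is "scene" or "top" or "wrist"; returns a dict with "pixels" (384x512x3 uint8, blue, green, red), "range_z" (384x512 float32, m along the optical axis (not along the pixel's ray), 0 where there is no reading), "fx", "fy", "cx", "cy" (pixels), "dist" ([k1, k2, p1, p2, k3] as OpenCV has them; the pictures are not rectified), "rvec" (rotation vector, rad) and "tvec" (3), from world to camera coordinates, as OpenCV has them. Camera axes: x right, y down, z forward; pixel columns grow to the right and rows downward; lengths in m; the calibration is good to about 2 mm. A picture is of the moment at which its call begins.
- job_done(): hands the job in; it is judged then, once.
The state is a dict: "time": time; "joint_pos": joint angles; "joint_vel": joint speeds; "joint_efforts": joint torques, N m; "tool_pos": TCP position; "tool_rot": TCP orientation; "contact_force": force on the tool from outside, world axes, zero at the start; "ft_torque": the same for the moment, N m; "gripper_width": opening from 0.0 (shut) to 1.0 (fully open); "grasp_force": force on a finger pad.
Only numpy, scipy, OpenCV 4.12 (cv2) and the standard library are available. Lean on these libraries where they do the work, as an engineer would, in place of code of your own. Each camera call takes 0.05 s, during which the arm holds its last target. There are 200 camera calls.

## Task

Before the nozzles go back in the fire engine, both flow rings must stand at green: on the red-bumper nozzle and on the blue-bumper nozzle, in either order, lay a fingertip on top of the black knurled ring, press, and roll it sideways by friction until it clicks into the next position, with the green dot at the white arrow. Only touch, never grasp: do not lift the nozzles out of their sprung saddles, leave the loose kit where it stands, and finish with the fingers clear of everything.

Things in the scene. Friction and masses are not known exactly. Their poses are not given: they have to be found in the camera images.
- red_ring_center (a point): centre of the black flow ring (88 mm across, 50 mm long) of the red-bumper nozzle, on its level axis; the ring's top is 44 mm above. Frame: x along the nozzle from the bumper (robot side) to the grip and coupling, y left, z up. Ring from x -25 to +25 mm: knurled from -25 to +8, with 12 mm dots, 22 mm apart, at x = +17. Sinks when the nozzle is pressed
- red_arrow (a point): white index arrow on top of the collar behind the red nozzle's ring, pointing at the ring's dots; it does not turn. This point is 36 mm behind the ring's centre and 42 mm above its axis
- red_cradle: fixed cradle of the red nozzle; origin on the table 112 mm under the ring's centre, axes as there. Guard cheeks beside the ring (x -31 to 31 mm, inner faces at y = +-51 mm, 6 mm thick) rise to 128 mm, so only the ring's crown is bare. The red bumper (x -87 to -28 mm) is 80 mm across, the black pistol grip (x 74 to 155 mm) rises to 261 mm, the coupling ends at x = 228 mm
- red_ring (a joint): turn of the red nozzle's ring, rad: clicks at 0 (green dot at arrow), -0.5 (yellow), +0.5 (white), stops just beyond; starts near -0.5, the yellow dot at the arrow. Grows as the ring's top moves to the frame's -y (1 rad = 44 mm at the rim). About 3 N of rim pull leaves a click; once past half way (within 0.25 rad of 0) it springs to 0 by itself and stays
- red_saddle (a joint): height in m of the red nozzle in its sprung saddle: 0 at rest, negative pressed down (1.2 N per mm, stop at -0.015), positive lifted. A press of 6 to 10 N gives a fingertip grip enough to roll the ring. It comes back to 0 when let go
- blue_ring_center (a point): centre of the black flow ring (88 mm across, 50 mm long) of the blue-bumper nozzle, on its level axis; the ring's top is 44 mm above. Frame: x along the nozzle from the bumper (robot side) to the grip and coupling, y left, z up. Ring from x -25 to +25 mm: knurled from -25 to +8, with 12 mm dots, 22 mm apart, at x = +17. Sinks when the nozzle is pressed
- blue_arrow (a point): white index arrow on top of the collar behind the blue nozzle's ring, pointing at the ring's dots; it does not turn. This point is 36 mm behind the ring's centre and 42 mm above its axis
- blue_cradle: fixed cradle of the blue nozzle; origin on the table 112 mm under the ring's centre, axes as there. Guard cheeks beside the ring (x -31 to 31 mm, inner faces at y = +-51 mm, 6 mm thick) rise to 128 mm, so only the ring's crown is bare. The blue bumper (x -87 to -28 mm) is 80 mm across, the black pistol grip (x 74 to 155 mm) rises to 261 mm, the coupling ends at x = 228 mm
- blue_ring (a joint): turn of the blue nozzle's ring, rad: clicks at 0 (green dot at arrow), -0.5 (yellow), +0.5 (white), stops just beyond; starts near +0.5, the white dot at the arrow. Grows as the ring's top moves to the frame's -y (1 rad = 44 mm at the rim). About 3 N of rim pull leaves a click; once past half way (within 0.25 rad of 0) it springs to 0 by itself and stays
- blue_saddle (a joint): height in m of the blue nozzle in its sprung saddle: 0 at rest, negative pressed down (1.2 N per mm, stop at -0.015), positive lifted. A press of 6 to 10 N gives a fingertip grip enough to roll the ring. It comes back to 0 when let go
- adapter: loose brass hose adapter, an upright tube 54 mm across and 40 mm high, standing between the two nozzles; origin at the centre of its underside
- spanner: loose steel coupling spanner 220 mm long lying flat right of the nozzles; origin at its underside
- chock: loose yellow stepped wheel chock 150 x 80 mm, 70 mm high; origin at the centre of its underside
- lamp: loose orange hand lamp with a black carrying handle, 135 x 70 mm, 112 mm high; origin at the centre of its underside
- cap: loose aluminium blank cap, 90 mm across and 38 mm high; origin at the centre of its underside
- spray: loose white spray can with a red cap, 54 mm across and 170 mm high, standing beyond the adapter; origin at the centre of its underside

How it is judged:
By the outcome, as a careful person would: the job done as asked, in the order asked, and still so for the second after the job is handed in, with the robot touching nothing.
It also fails if it takes over 48 s, if anything falls off the work surface, if the arm or the gripper's body presses on something with over 40 N, if the wrist force passes 120 N, or if a joint passes its speed limit or range.

## Working session

There is one attempt and no reset: what is moved stays moved. The work goes in short steps, Python scripts to look and compute and a tool call to move; the robot and the scene stay as the last step left them, time stands still between calls to the robot, and variables do not carry over. Pictures are saved under pics/ and viewed, at most 10 in all, crops included, and the job is handed in when it is done.

Besides the shell and the picture viewer there is one more tool, called after "Call:" by a JSON object that holds its "fn" and its "kwargs". send_rows: Moves the arm, as the interface text tells. Its arguments: {"type":"object","properties":{"steps":{"type":"array","items":{"type":"object","properties":{"translation":{"type":"array","items":{"type":"number"}},"delta_rot":{"type":"array","items":{"type":"number"}},"jaw":{"type":"number"}}}}},"required":["steps"]}

```bash
mkdir -p pics; cat > h.py <<'E'
from plant import *
import numpy as np, cv2
from scipy.spatial.transform import Rotation as R
def cam(n):
    f=grab_frame(n); f['K']=np.array([[f['fx'],0,f['cx']],[0,f['fy'],f['cy']],[0,0,1.]]); f['R']=cv2.Rodrigues(np.array(f['rvec'],float))[0]; f['t']=np.array(f['tvec'],float).ravel(); return f
def pts(f,uv,z=None):
    uv=np.array(uv,float).reshape(-1,2)
    n=cv2.undistortPoints(uv.reshape(-1,1,2),f['K'],np.array(f['dist'],float)).reshape(-1,2)
    d=np.c_[n,np.ones(len(n))]
    if z is None:
        r=f['range_z'][uv[:,1].astype(int),uv[:,0].astype(int)]
        return (d*r[:,None]-f['t'])@f['R']
    o=-f['R'].T@f['t']; w=d@f['R']
    return o+w*((z-o[2])/w[:,2])[:,None]
E
python3 - <<'E'
from h import *
for n in('top','scene'):
    f=cam(n); cv2.imwrite(f'pics/{n}0.png',f['pixels']); print(n,-f['R'].T@f['t'])
s=state(); print(s['time'],s['tool_pos'],s['tool_rot'],s['contact_force'],s['gripper_width'])
E
```

```text
top [ 0.4412967  -0.02512946  1.42411357]
scene [ 1.2454116  -0.60129464  0.98194795]
0.1 [ 0.21523693 -0.58620792  0.24419665] [-8.99341690e-04  9.84571448e-01  1.74980719e-01 -6.13594533e-05] [ 0.73060026 -0.03536197  0.07409944] 0.996101248890231
```

View pics/top0.png

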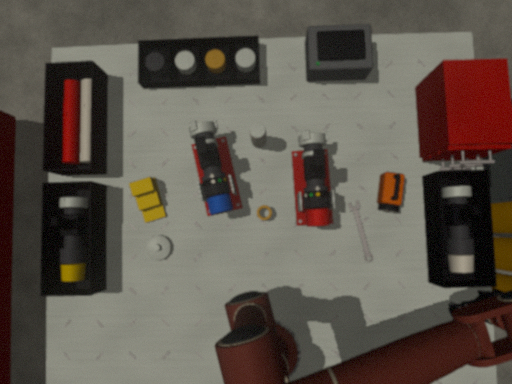

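View pics/scene0.png

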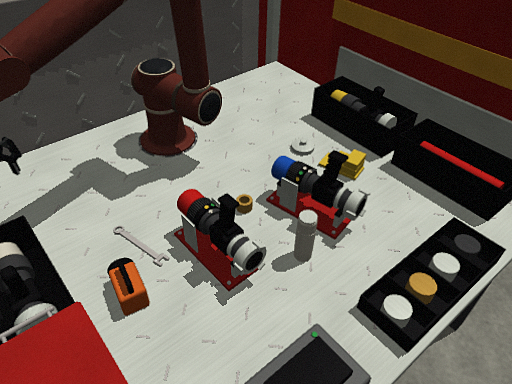

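The top view shows the red nozzle's bumper at about (318,215) and coupling at (312,138), and the blue's at (219,203) and (203,128). The adapter is at (265,213) and the spray can at (258,136). Next I'll measure bumpers, couplings and dots.

```bash
python3 - <<'E'
from h import *
f=cam('top'); im=f['pixels']; hsv=cv2.cvtColor(im,cv2.COLOR_BGR2HSV)
H,S,V=cv2.split(hsv)
vv,uu=np.mgrid[0:384,0:512]; P=pts(f,np.c_[uu.ravel(),vv.ravel()]).reshape(384,512,3)
roi=np.zeros((384,512),bool); roi[115:235,185:340]=1
tall=roi&(P[...,2]>0.085)&(f['range_z']>0)
for n,m in (('red',((H<8)|(H>172))&(S>150)&(V>60)),('blue',(H>100)&(H<130)&(S>120)&(V>50)),('green',(H>40)&(H<85)&(S>80)),('yellow',(H>20)&(H<38)&(S>90)),('white',(S<50)&(V>110))):
    k,l,st,c=cv2.connectedComponentsWithStats((m&tall).astype(np.uint8))
    for i in range(1,k):
        if st[i,4]>=2: q=P[l==i]; print(n,c[i].round(1),st[i,4],np.median(q,0).round(4),'min',q.min(0).round(3),'max',q.max(0).round(3))
cv2.imwrite('pics/crop1.png',cv2.resize(im[115:235,185:340],None,fx=5,fy=5,interpolation=cv2.INTER_CUBIC))
E
```

```text
red [200.  165.5] 2 [0.6442 0.2015 0.1384] min [0.643 0.201 0.138] max [0.646 0.202 0.139]
red [201.5 168.5] 2 [0.6343 0.1969 0.1371] min [0.634 0.197 0.129] max [0.635 0.197 0.145]
red [304.  172.5] 6 [ 0.617  -0.1442  0.0921] min [ 0.609 -0.144  0.089] max [ 0.624 -0.143  0.104]
red [317.7 216.6] 409 [ 0.4653 -0.1786  0.1457] min [ 0.438 -0.221  0.086] max [ 0.496 -0.143  0.158]
blue [218.9 203.1] 366 [0.5178 0.1391 0.1467] min [0.486 0.103 0.109] max [0.549 0.182 0.159]
green [219.  179.7] 18 [0.5928 0.1378 0.151 ] min [0.589 0.131 0.145] max [0.6   0.144 0.155]
green [310.8 194.2] 25 [ 0.5385 -0.1592  0.1499] min [ 0.532 -0.165  0.096] max [ 0.55  -0.15   0.156]
yellow [312.5 162. ] 2 [ 0.634  -0.1614  0.2066] min [ 0.632 -0.162  0.196] max [ 0.636 -0.161  0.217]
yellow [224.1 179. ] 12 [0.5972 0.1227 0.139 ] min [0.59  0.117 0.133] max [0.604 0.126 0.143]
yellow [317.2 193.7] 30 [ 0.5381 -0.1793  0.155 ] min [ 0.531 -0.19   0.111] max [ 0.551 -0.168  0.159]
white [215.3 122.5] 19 [0.7925 0.1513 0.1208] min [0.779 0.146 0.116] max [0.805 0.155 0.128]
white [197.9 126.9] 209 [0.77
[... 548 characters left out ...]
68  -0.146  0.149]
white [211.5 175.5] 12 [0.6078 0.1617 0.1525] min [0.602 0.157 0.15 ] max [0.613 0.167 0.158]
white [230.9 182.7] 26 [0.5859 0.1011 0.1278] min [0.561 0.094 0.124] max [0.612 0.107 0.131]
white [212.8 181. ] 10 [0.5894 0.1569 0.1562] min [0.586 0.153 0.152] max [0.593 0.163 0.159]
white [199.3 190.5] 30 [0.5625 0.2071 0.1278] min [0.531 0.201 0.123] max [0.591 0.215 0.133]
white [317. 188.] 9 [ 0.5574 -0.1788  0.1538] min [ 0.554 -0.183  0.149] max [ 0.561 -0.175  0.157]
white [333.5 199.3] 22 [ 0.5222 -0.2347  0.1279] min [ 0.499 -0.237  0.112] max [ 0.542 -0.232  0.132]
white [300.3 200.4] 19 [ 0.5218 -0.1254  0.1271] min [ 0.505 -0.128  0.1  ] max [ 0.538 -0.124  0.13 ]
```

View pics/crop1.png

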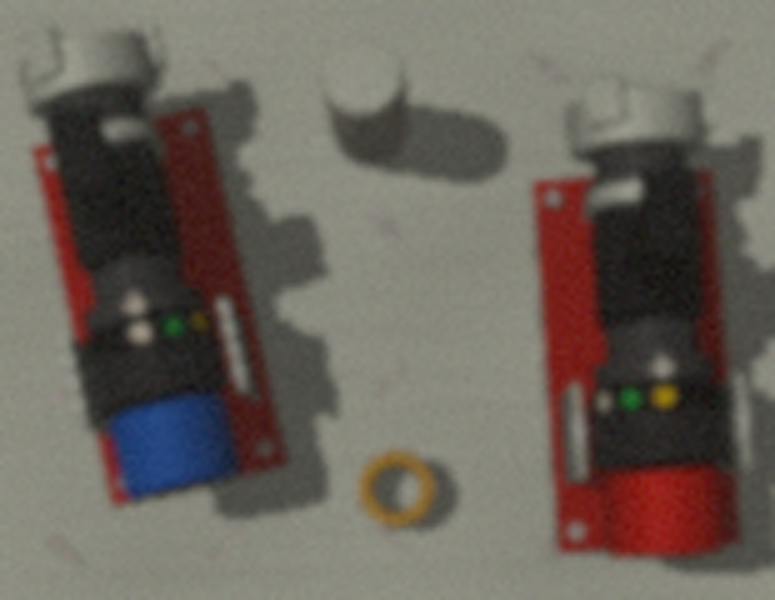

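```bash
cat >> h.py <<'E'
def to(p,yaw):
    s=state(); q=np.array(s['tool_rot'])[[1,2,3,0]]; A=R.from_quat(q)
    y=np.radians(yaw); T=R.from_matrix(np.array([[np.cos(y),np.sin(y),0],[np.sin(y),-np.cos(y),0],[0,0,-1]]))
    print('trans cm',(A.inv().apply(np.array(p)-s['tool_pos'])*100).round(2),'rot',(A.inv()*T).as_rotvec().round(4),'t',s['time'],'pos',np.round(s['tool_pos'],4),'F',np.round(s['contact_force'],2),s['gripper_width'])
E
python3 -c "
from h import *
to((.514,-.171,.23),3)"
```

```text
trans cm [ 42.35 -28.68   1.49] rot [-1.700e-03  1.000e-04  2.995e-01] t 0.15 pos [ 0.2153 -0.5862  0.2443] F [ 0.86 -0.42 -0.4 ] 0.9973034835623138
```

Call:
{"fn": "send_rows", "kwargs": {"steps": [{"translation":[4.2,-2.8,0],"delta_rot":[0,0,0.03],"jaw":0},{"translation":[8.4,-5.7,0],"delta_rot":[0,0,0.06],"jaw":0},{"translation":[12.6,-8.5,0],"delta_rot":[0,0,0.09],"jaw":0},{"translation":[16.8,-11.4,0],"delta_rot":[0,0,0.12],"jaw":0},{"translation":[21,-14.2,0],"delta_rot":[0,0,0.15],"jaw":0},{"translation":[25.2,-17,0],"delta_rot":[0,0,0.18],"jaw":0},{"translation":[29.4,-19.9,0],"delta_rot":[0,0,0.21],"jaw":0},{"translation":[33.6,-22.8,0],"delta_rot":[0,0,0.24],"jaw":0}]}}

```text
time: 0.95
tool_pos: [0.4494, -0.2599, 0.2452]
tool_rot: [0.0, 0.998, 0.055, 0.0]
contact_force: [0.1, 0.2, -0.2]
gripper_width: -0.002
grasp_force: 0.0
```

```bash
python3 -c "
from h import *
to((.514,-.171,.23),3)"
```

```text
trans cm [ 7.4  -8.13  1.52] rot [ 0.0001 -0.0001  0.058 ] t 0.95 pos [ 0.4494 -0.2599  0.2452] F [ 0.12  0.21 -0.24] -0.0018261691441875626
```

Call:
{"fn": "send_rows", "kwargs": {"steps": [{"translation":[3.0,-3.4,0.5],"delta_rot":[0,0,0.03],"jaw":0},{"translation":[5.5,-6.0,1.0],"delta_rot":[0,0,0.06],"jaw":0},{"translation":[7.0,-7.8,1.5],"delta_rot":[0,0,0.06],"jaw":0},{"translation":[7.0,-7.8,1.5],"delta_rot":[0,0,0.06],"jaw":0},{"translation":[7.0,-7.8,1.5],"delta_rot":[0,0,0.06],"jaw":0},{"translation":[7.0,-7.8,1.5],"delta_rot":[0,0,0.06],"jaw":0},{"translation":[7.0,-7.8,1.5],"delta_rot":[0,0,0.06],"jaw":0},{"translation":[7.0,-7.8,1.5],"delta_rot":[0,0,0.06],"jaw":0}]}}

```text
time: 1.75
tool_pos: [0.5093, -0.1774, 0.2306]
tool_rot: [0.0, 1.0, 0.025, 0.0]
contact_force: [-0.2, -0.1, -0.0]
gripper_width: 0.002
grasp_force: 0.0
```

```bash
python3 -c "
from h import *
to((.514,-.171,.171),3)
f=cam('wrist'); cv2.imwrite('pics/w1.png',f['pixels'])
im=f['pixels'];H,S,V=cv2.split(cv2.cvtColor(im,cv2.COLOR_BGR2HSV))
for n,m in (('green',(H>40)&(H<85)&(S>80)),('yellow',(H>20)&(H<38)&(S>90))):
    k,l,st,c=cv2.connectedComponentsWithStats(m.astype(np.uint8))
    for i in range(1,k):
        if st[i,4]>30: print(n,c[i].round(1),st[i,4],pts(f,c[i]).round(4))
"
```

```text
trans cm [ 0.5  -0.62  5.96] rot [ 0.0003 -0.0003 -0.0021] t 1.75 pos [ 0.5093 -0.1774  0.2306] F [-0.15 -0.1  -0.05] 0.0019043097656691326
green [223.3 156. ] 312 [[ 0.5411 -0.1573  0.1491]]
yellow [257.7 158.3] 378 [[ 0.5418 -0.1787  0.1546]]
```

View pics/w1.png

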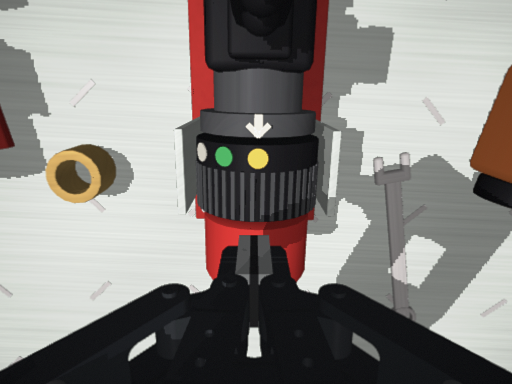

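The wrist view shows the shut fingertips over the axis at (255,240). The yellow dot is at (258,158), level with the arrow at (258,126), and green is at (223,156). I measure the ring centre at about (0.524, -0.180). I'll shift left, then come down.

Call:
{"fn": "send_rows", "kwargs": {"steps": [{"translation":[0.6,-0.9,1.5],"delta_rot":[0,0,0],"jaw":0},{"translation":[0.6,-0.9,3.0],"delta_rot":[0,0,0],"jaw":0},{"translation":[0.6,-0.9,4.5],"delta_rot":[0,0,0],"jaw":0},{"translation":[0.6,-0.9,5.5],"delta_rot":[0,0,0],"jaw":0},{"translation":[0.6,-0.9,6.0],"delta_rot":[0,0,0],"jaw":0},{"translation":[0.6,-0.9,6.3],"delta_rot":[0,0,0],"jaw":0},{"translation":[0.6,-0.9,6.6],"delta_rot":[0,0,0],"jaw":0},{"translation":[0.6,-0.9,6.6],"delta_rot":[0,0,0],"jaw":0}]}}

```text
time: 2.6
tool_pos: [0.5147, -0.1672, 0.1648]
tool_rot: [-0.0, 1.0, 0.026, -0.001]
contact_force: [-4.0, 1.8, 4.8]
gripper_width: 0.002
grasp_force: 2.7
```

Call:
{"fn": "send_rows", "kwargs": {"steps": [{"translation":[0,0,0.2],"delta_rot":[0,0,0],"jaw":0},{"translation":[0,0,0.3],"delta_rot":[0,0,0],"jaw":0},{"translation":[0,0.3,0.3],"delta_rot":[0,0,0],"jaw":0},{"translation":[0,0.6,0.3],"delta_rot":[0,0,0],"jaw":0},{"translation":[0,0.9,0.3],"delta_rot":[0,0,0],"jaw":0},{"translation":[0,1.2,0.3],"delta_rot":[0,0,0],"jaw":0},{"translation":[0,1.5,0.3],"delta_rot":[0,0,0],"jaw":0},{"translation":[0,1.5,0.3],"delta_rot":[0,0,0],"jaw":0}]}}

```text
time: 3.4
tool_pos: [0.5158, -0.184, 0.1635]
tool_rot: [0.002, 1.0, 0.026, -0.0]
contact_force: [-6.8, -2.1, 7.8]
gripper_width: -0.002
grasp_force: 3.8
```

```bash
cat > d.py <<'E'
from h import *
import sys
def dots():
    f=cam('wrist');im=f['pixels'];H,S,V=cv2.split(cv2.cvtColor(im,cv2.COLOR_BGR2HSV))
    z=pts(f,[[0,0]])
    for n,m in (('green',(H>40)&(H<85)&(S>80)),('yellow',(H>20)&(H<38)&(S>120)),('white',(S<45)&(V>130))):
        k,l,st,c=cv2.connectedComponentsWithStats(m.astype(np.uint8))
        for i in range(1,k):
            p=pts(f,c[i])[0]
            if 30<st[i,4]<1500 and .135<p[2]<.162: print(n,c[i].round(1),st[i,4],p.round(4))
    if len(sys.argv)>1: cv2.imwrite(sys.argv[1],im)
dots()
s=state();print(s['time'],s['tool_pos'],s['contact_force'])
E
python3 d.py
```

```text
green [233.5 198.6] 652 [ 0.542  -0.1742  0.1491]
yellow [281.5 196.9] 571 [ 0.5429 -0.1955  0.1463]
white [243.6 155.3] 612 [ 0.5609 -0.1778  0.1461]
white [189.8 192.9] 427 [ 0.5415 -0.1538  0.1422]
3.45 [ 0.51583588 -0.18413721  0.16351212] [-5.9813297  -2.75376177  7.11467393]
```

Call:
{"fn": "send_rows", "kwargs": {"steps": [{"translation":[0,0.3,0],"delta_rot":[0,0,0],"jaw":0},{"translation":[0,0.4,0],"delta_rot":[0,0,0],"jaw":0},{"translation":[0,0.4,-0.5],"delta_rot":[0,0,0],"jaw":0},{"translation":[0,0.4,-1.5],"delta_rot":[0,0,0],"jaw":0},{"translation":[0,0.4,-3],"delta_rot":[0,0,0],"jaw":0},{"translation":[0,0.4,-5],"delta_rot":[0,0,0],"jaw":0},{"translation":[0,0.4,-6.5],"delta_rot":[0,0,0],"jaw":0},{"translation":[0,0.4,-6.5],"delta_rot":[0,0,0],"jaw":0}]}}

```text
time: 4.25
tool_pos: [0.5178, -0.1868, 0.2303]
tool_rot: [0.002, 1.0, 0.026, 0.003]
contact_force: [1.5, -0.7, 0.8]
gripper_width: 0.002
grasp_force: 0.0
```

```bash
python3 d.py; python3 -c "
from h import *
a=np.radians(12.5);to((.574-.008*np.cos(a)+.012*np.sin(a),.154-.008*np.sin(a)-.012*np.cos(a),.235),12.5)"
```

```text
green [241.1 172. ] 356 [ 0.5421 -0.1785  0.1558]
yellow [274.9 170.5] 303 [ 0.5428 -0.1996  0.1501]
white [241.4 140.4] 336 [ 0.561  -0.1778  0.1528]
4.3 [ 0.51704445 -0.18648769  0.22833543] [-0.72035726  0.30777114  0.8036439 ]
trans cm [  6.87 -32.39  -0.7 ] rot [ 0.002  -0.0032 -0.1662] t 4.3 pos [ 0.517  -0.1865  0.2283] F [-0.72  0.31  0.8 ] 0.0007241772410018036
```

Red is now green at the arrow, and the dot and arrow agree to under 1 mm. Moving over to blue.

Call:
{"fn": "send_rows", "kwargs": {"steps": [{"translation":[0.9,-4.5,-0.7],"delta_rot":[0,0,-0.03],"jaw":0},{"translation":[1.9,-9,-0.7],"delta_rot":[0,0,-0.06],"jaw":0},{"translation":[2.9,-13.5,-0.7],"delta_rot":[0,0,-0.09],"jaw":0},{"translation":[3.9,-18,-0.7],"delta_rot":[0,0,-0.12],"jaw":0},{"translation":[4.8,-22.5,-0.7],"delta_rot":[0,0,-0.15],"jaw":0},{"translation":[5.8,-27,-0.7],"delta_rot":[0,0,-0.166],"jaw":0},{"translation":[6.7,-31,-0.7],"delta_rot":[0,0,-0.166],"jaw":0},{"translation":[6.9,-32.4,-0.7],"delta_rot":[0,0,-0.166],"jaw":0}]}}

```text
time: 5.1
tool_pos: [0.5677, 0.1442, 0.2319]
tool_rot: [-0.0, 0.994, 0.111, -0.001]
contact_force: [0.1, -0.2, 0.6]
gripper_width: -0.0
grasp_force: 0.0
```

Call:
{"fn": "send_rows", "kwargs": {"steps": [{"translation":[0,0,0],"delta_rot":[0,0,0],"jaw":0},{"translation":[0,0,0],"delta_rot":[0,0,0],"jaw":0},{"translation":[0,0,0],"delta_rot":[0,0,0],"jaw":0},{"translation":[0,0,0],"delta_rot":[0,0,0],"jaw":0},{"translation":[0,0,0],"delta_rot":[0,0,0],"jaw":0},{"translation":[0,0,0],"delta_rot":[0,0,0],"jaw":0},{"translation":[0,0,0],"delta_rot":[0,0,0],"jaw":0},{"translation":[0,0,0],"delta_rot":[0,0,0],"jaw":0}]}}

```text
time: 5.9
tool_pos: [0.5682, 0.1408, 0.2333]
tool_rot: [-0.0, 0.994, 0.109, 0.0]
contact_force: [-0.6, 0.8, 0.1]
gripper_width: -0.003
grasp_force: 0.0
```

```bash
python3 d.py pics/w2.png; python3 -c "
from h import *
a=np.radians(12.5);to((.574-.008*np.cos(a)+.012*np.sin(a),.154-.008*np.sin(a)-.012*np.cos(a),.165),12.5)"
```

```text
green [268.2 163.5] 312 [0.5974 0.1374 0.1505]
white [234.3 133.7] 319 [0.6114 0.162  0.153 ]
white [234.5 164.9] 318 [0.5929 0.158  0.155 ]
5.95 [0.56821917 0.14088842 0.23333326] [0.00709178 0.0653945  0.05173493]
trans cm [0.05 0.05 6.83] rot [-0.     -0.     -0.0005] t 5.95 pos [0.5682 0.1409 0.2333] F [0.01 0.07 0.05] 0.0009767507399791016
```

View pics/w2.png

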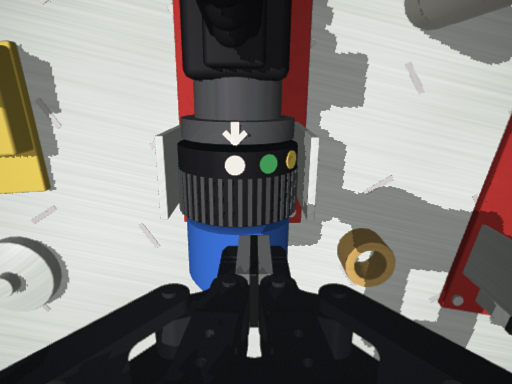

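The wrist view shows the white dot at (234,165) under the arrow at (234,134), with green to the right at (268,163). The frame is aligned and the tip is 12 mm right of the crown. Pressing and rolling left.

Call:
{"fn": "send_rows", "kwargs": {"steps": [{"translation":[0.2,0,1.5],"delta_rot":[0,0,0],"jaw":0},{"translation":[0.2,0,3.0],"delta_rot":[0,0,0],"jaw":0},{"translation":[0.2,0,4.5],"delta_rot":[0,0,0],"jaw":0},{"translation":[0.2,0,5.7],"delta_rot":[0,0,0],"jaw":0},{"translation":[0.2,0,6.2],"delta_rot":[0,0,0],"jaw":0},{"translation":[0.2,0,6.6],"delta_rot":[0,0,0],"jaw":0},{"translation":[0.2,0,7.0],"delta_rot":[0,0,0],"jaw":0},{"translation":[0.2,0,7.1],"delta_rot":[0,0,0],"jaw":0}]}}

```text
time: 6.75
tool_pos: [0.5695, 0.1411, 0.1632]
tool_rot: [0.0, 0.994, 0.109, -0.001]
contact_force: [-7.5, -1.6, 7.5]
gripper_width: -0.001
grasp_force: 3.8
```

Call:
{"fn": "send_rows", "kwargs": {"steps": [{"translation":[0,-0.3,0],"delta_rot":[0,0,0],"jaw":0},{"translation":[0,-0.6,0],"delta_rot":[0,0,0],"jaw":0},{"translation":[0,-0.9,0],"delta_rot":[0,0,0],"jaw":0},{"translation":[0,-1.2,0],"delta_rot":[0,0,0],"jaw":0},{"translation":[0,-1.5,0],"delta_rot":[0,0,0],"jaw":0},{"translation":[0,-1.8,0],"delta_rot":[0,0,0],"jaw":0},{"translation":[0,-2.0,0],"delta_rot":[0,0,0],"jaw":0},{"translation":[0,-2.0,0],"delta_rot":[0,0,0],"jaw":0}]}}

```text
time: 7.55
tool_pos: [0.5659, 0.1621, 0.1643]
tool_rot: [-0.001, 0.994, 0.109, 0.0]
contact_force: [-5.2, 2.6, 5.7]
gripper_width: -0.002
grasp_force: 3.4
```

```bash
python3 d.py
```

```text
green [278.4 201.1] 662 [0.5931 0.1567 0.1496]
yellow [322.9 197.4] 505 [0.5979 0.1368 0.1454]
white [276.2 157.5] 620 [0.6118 0.1621 0.1488]
white [230.5 197.3] 503 [0.5888 0.1777 0.1452]
7.6 [0.56591686 0.16224462 0.16424433] [-4.53062577  2.90307716  6.15726278]
```

Green is at the arrow, so I'll lift off.

Call:
{"fn": "send_rows", "kwargs": {"steps": [{"translation":[0,0,-0.5],"delta_rot":[0,0,0],"jaw":0},{"translation":[0,0,-1.5],"delta_rot":[0,0,0],"jaw":0},{"translation":[0,0,-3],"delta_rot":[0,0,0],"jaw":0},{"translation":[0,0,-5],"delta_rot":[0,0,0],"jaw":0},{"translation":[0,0,-7],"delta_rot":[0,0,0],"jaw":0},{"translation":[-3,0,-9],"delta_rot":[0,0,0],"jaw":0},{"translation":[-6,0,-10],"delta_rot":[0,0,0],"jaw":0},{"translation":[-6,0,-10],"delta_rot":[0,0,0],"jaw":0}]}}

```text
time: 8.4
tool_pos: [0.5068, 0.1477, 0.2662]
tool_rot: [0.0, 0.994, 0.109, 0.003]
contact_force: [0.7, 0.8, -0.6]
gripper_width: -0.0
grasp_force: 0.0
```

Call:
{"fn": "send_rows", "kwargs": {"steps": [{"translation":[0,0,0],"delta_rot":[0,0,0],"jaw":0},{"translation":[0,0,0],"delta_rot":[0,0,0],"jaw":0},{"translation":[0,0,0],"delta_rot":[0,0,0],"jaw":0},{"translation":[0,0,0],"delta_rot":[0,0,0],"jaw":0},{"translation":[0,0,0],"delta_rot":[0,0,0],"jaw":0},{"translation":[0,0,0],"delta_rot":[0,0,0],"jaw":0},{"translation":[0,0,0],"delta_rot":[0,0,0],"jaw":0},{"translation":[0,0,0],"delta_rot":[0,0,0],"jaw":0}]}}

```text
time: 9.2
tool_pos: [0.5073, 0.1479, 0.2623]
tool_rot: [0.0, 0.994, 0.109, -0.0]
contact_force: [0.3, -0.5, 0.2]
gripper_width: 0.004
grasp_force: 0.0
```

```bash
python3 d.py; python3 -c "
from h import *
f=cam('scene'); im=f['pixels'][140:300,160:380]; cv2.imwrite('pics/s2.png',cv2.resize(im,None,fx=3.5,fy=3.5,interpolation=2))"
```

```text
green [266.8  68.2] 347 [0.593  0.1578 0.1558]
yellow [298.   69.1] 297 [0.5973 0.1373 0.1506]
white [266.7  37.1] 301 [0.6114 0.1621 0.1528]
white [234.4  68.4] 253 [0.5885 0.1786 0.1518]
9.25 [0.50729637 0.14794814 0.26232889] [ 0.20731119 -0.35401064 -0.18263162]
```

View pics/s2.png

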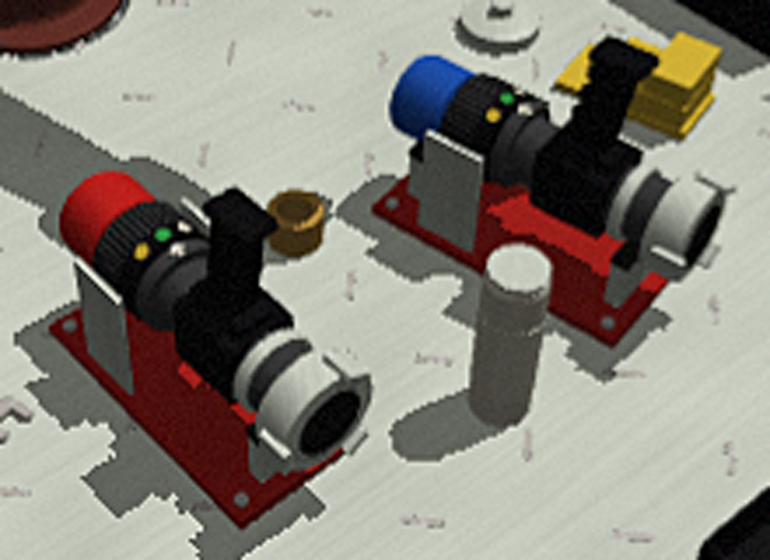

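Both nozzles sit in their saddles with green on top at the arrow: red's dot at (163,235) and blue's at (507,99) in the crop. The loose kit hasn't moved and the arm is clear.

```bash
python3 -c "
from plant import *
print(job_done())"
```

```text
the job is handed in; nothing more can be done
None
```

Both flow rings now stand with green at the white arrow, the nozzles are back in their saddles, the fingers are clear, and I handed the job in after about 9 s of robot time (no verdict was returned).

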